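# Uncover the mounting boss and start its thumbscrew

### The arm

A 7-joint arm with a two-finger parallel gripper is mounted at the origin on a cart in front of the work surface, level with it; the furniture and walls round the work are solid. World frame = base frame: x ahead of the robot, y to its left, z up, the work surface at z = 0. Lengths are in mm, angles in rad, forces in N, time in s.
With the tool pointing down it reaches from about 400 to 875 mm from the base axis. Payload 19.3 kg.
Tool frame: the origin (TCP) lies on the centre line of the jaws, within the pads' length; the fingertips stand 14 mm ahead of it and the grasp point (between the pads) lies 5 mm behind it; z points along the fingers, y is the line along which they close (so a half turn about z gives the same grasp; the last joint's range is limited). The gripper opens to 85 mm and grips with 20 to 120 N. Pads are 22 mm wide; open, the fingers measure 114 mm over their backs; the gripper's body (76 mm by 85 mm) begins 54 mm behind the grasp point. The pads swing forward as they close: fully open they stand 13 mm farther back than shut.
Start: joints at [-1.35, 0.521, -0.036, 1.599, 0.021, 1.021, -0.113], TCP at [179.218, 598.745, 245.291] pointing down, gripper open.
Joint ranges: [-2.91, 2.91], [-0.3, 2.13], [-1.5, 1.42], [0.17, 2.43], [-1.26, 4.41], [0.16, 1.93], [-2.52, 2.52]. Speed limits (rad/s): [1.89, 1.89, 2.39, 2.39, 3.01, 3.01, 3.01].

### API

Orientations are given as a unit quaternion [x, y, z, w].
In Python, from station import status, imaging, ticket gives the robot as it stands.
- The arm moves only by the tool jog_arm, never from a script. Its argument "series" is a list of rows, each an object of numbers: "dx", "dy", "dz": the shift along the tool's x, y, z each as a share of 0.8 m, from -1 to 1; "wx", "wy", "wz": the turn, a rotation vector about the tool's x, y, z each as a share of 120 degrees, from -1 to 1. A call has exactly 10 rows; each row is the pose to reach, as a shift and turn from the pose commanded when the call began, along the tool's axes at that moment; what a row does not reach only later rows make up. A row lasts 1/8 s, in which the tool goes at most 62.5 mm and 10.7 degrees, less where a joint would pass 70% of its speed; a pose out of reach is approached as far as the arm can. A call with a number of a shift or a turn outside -1 to 1 is refused whole. A call with a gripper value outside its range is refused whole. "grip" is the finger opening in mm, from 0 to 85.4, set as the call begins (left out, the last holds). The fingers move at their own pace and stop on an object; the grip force is fixed at half the most. Time passes only in rows, so rows that repeat a pose let the fingers close, or fill a call up. It gives the time, the measured TCP pose, the force, the opening and the grip force at its end, in the units of the state.
- status.get_obs(): the state, without advancing time (a new reading comes with each control period).
- imaging.get_image(name): name is "scene" or "top" or "wrist"; returns the picture (384x512x3 uint8, red, green, blue); there is no depth.
- imaging.camera_params(name): a dict with "camera_matrix" (3x3 intrinsics, pixels), "T" (4x4, takes a point from camera to world coordinates); the wrist camera has in their place "mount" (4x4, takes a point from camera to tool coordinates, whose origin is the TCP and whose axes are the flange's). Camera axes: x right, y up, looking along -z (the intrinsics and any distortion apply to the point x, -y, -z); pixel columns grow to the right and rows downward; lengths in mm; the calibration is good to about 2 mm. The wrist camera is an equidistant fisheye: a pixel r from the principal point sees the ray r / f radians off the axis. A picture is of the moment at which its call begins: read the wrist's pose just before it. camera_params takes no time and is no camera call.
- ticket.close_job(): hands the job in; it is judged then, once.
The state is a dict: "clock": time; "joint_positions": joint angles; "dq": joint speeds; "joint_torque": joint torques, N m; "position": TCP position; "tcp_rot": TCP orientation; "wrist_force": force on the tool from outside, world axes, zero at the start; "ft_torque": the same for the moment, N m; "opening": opening from 0.0 (shut) to 1.0 (fully open); "grasp_force": force on a finger pad.
Only numpy, scipy, OpenCV 4.12 (cv2) and the standard library are available. Lean on these libraries where they do the work, as an engineer would, in place of code of your own. Each camera call takes 0.05 s, during which the arm holds its last target. There are 200 camera calls.

### The job

Lift the orange dust cover off the threaded boss by its black ring and stand it upright in the middle of the round blue mat. Then turn the dark thumbscrew in the boss backward (anticlockwise seen from above) until it drops into its thread, never forcing it forward before that, and from there turn it one full turn forward (clockwise), leaving the loose things nearby where they are. Finish while still gripping the thumbscrew's head, holding it started: do not let go of it.

Things in the scene. Friction and masses are not known exactly. Their poses are not given: they have to be found in the camera images.
- cover_ring (a point): Middle of the top bar of the dust cover's black ring, where it is gripped: 122 mm above the cover's lower rim, 30 mm above its closed top, on its axis. The ring is a 9 mm thick round bar bent into a loop 41 mm wide in this point's y-z plane: fingers from above close on it along the point's x axis; z is up. Its highest point is 4.5 mm above the point.
- cover_foot (a point): Centre of the lower rim of the loose dust cover (axes as cover_ring): an orange plastic cup, upside down, open below, 60 mm outside and 54 mm inside diameter, 92 mm tall, 0.08 to 0.17 kg. It stands over the thumbscrew on the base plate, 12 mm above the bench, and must rise at least 82 mm straight up to clear the screw.
- mat_centre (a point): Centre of the top of the round blue mat, 110 mm in diameter, 4 mm thick, fixed to the bench: the cover is stood here.
- boss: Fixed base plate of bare metal, 94 x 94 x 12 mm, carrying on its centre an upright steel boss (33 mm outside diameter, its rim 46 mm above the bench; a 45 mm wide collar 6 mm high at its foot). Origin: centre of the plate's underside on the bench; z up, on the boss's axis.
- screw_head (a point): Centre of the thumbscrew's dark knurled round head (40 mm diameter, 22 mm high, white radial mark on top), on the boss's axis; 81 mm above the bench at the start, its underside 24 mm above the boss's rim; it goes down with the screw. Being round it can be gripped at any yaw, and regripped as the wrist needs.
- screw_turn (a joint): Turning angle of the thumbscrew, rad: grows forward (clockwise seen from above, screwing in), falls backward. It starts between -0.5 and 0.5 with its thread standing on top of the boss's; forcing it forward from there would cross the threads. The drop into the thread lies at an unknown place 0.9 to 2.7 rad backward of the start. Turning takes about 0.03 N m.
- screw_drop (a joint): How far the screw has gone down, m: 0 at the start, about 0.0075 once dropped at the thread's beginning, then 0.008 more per turn forward (0.0012 play). Turned on backward past the drop it climbs again, back on top half a turn later. It falls by its weight (0.18 kg), but a firm grip holds it up: ease the fingers to let it drop. In the thread let the hand sink with it.
- tape_c (a point): Centre of a roll of white tape, 54 mm wide, 12 mm high, lying loose: leave it alone.
- petri_c (a point): Centre of a clear petri dish, 62 mm wide, 14 mm high, loose: leave it alone.
- cone_c (a point): Centre of a small white nose cone, 20 mm wide, 34 mm high, standing loose: leave it alone.
Mind the look-alikes: they are no part of the job. Several things look just like the part that bears mat_centre: the one meant starts farthest from the robot's base.

How it is judged:
By the outcome, as a careful person would: the job done as asked, in the order asked, and still so for the second after the job is handed in, while the arm keeps its last pose, push and grip.
It also fails if it takes over 72 s, if anything falls off the work surface, if the arm or the gripper's body presses on something with over 40 N, if the wrist force passes 120 N, or if a joint passes its speed limit or range.

## Working session

There is one attempt and no reset: what is moved stays moved. The work goes in short steps, Python scripts to look and compute and a tool call to move; the robot and the scene stay as the last step left them, time stands still between calls to the robot, and variables do not carry over. Pictures are saved under pics/ and viewed, at most 12 in all, crops included, and the job is handed in when it is done.

Besides the shell and the picture viewer there is one more tool, called after "Call:" in YAML: its name, and indented under it one key for each argument. jog_arm: Moves the arm, as the interface text tells. Its arguments: {"type":"object","properties":{"series":{"type":"array"},"grip":{"type":"number"}},"required":["series"]}

```bash
mkdir -p pics
python3 - <<'E'
from station import status, imaging
import cv2,numpy as np
print(status.get_obs())
for n in("scene","top"):
    p=imaging.camera_params(n);print(n,np.round(np.array(p["camera_matrix"]),1).tolist(),np.round(p["T"],3).tolist(),[k for k in p])
    im=imaging.get_image(n);np.save(f"pics/{n}.npy",im);cv2.imwrite(f"pics/{n}.png",cv2.resize(im[...,::-1],(800,600),interpolation=cv2.INTER_CUBIC))
p=imaging.camera_params("wrist");print({k:np.round(v,3).tolist() if not isinstance(v,str) else v for k,v in p.items()})
E
```

```text
{'clock': 0.0, 'joint_positions': array([-1.35016866,  0.52204395, -0.03632421,  1.59996953,  0.02120385,
        1.02112323, -0.11279383]), 'dq': array([-0.00033973,  0.00126125, -0.00142016, -0.00205434, -0.00117308,
        0.00031061,  0.00141125]), 'joint_torque': array([-1.08908305e-03, -9.27113986e+01,  1.97943918e+00, -3.69945252e+01,
        1.78840093e-02,  8.01355432e-03,  1.96001167e-05]), 'position': array([179.16245854, 598.44285147, 244.72088734]), 'tcp_rot': array([ 1.44904486e-01,  9.89445478e-01, -5.78064689e-04, -4.03613463e-05]), 'wrist_force': array([-0.47891351,  0.34063271,  0.17085554]), 'ft_torque': array([ 0.05399872, -0.02341399, -0.01191904]), 'grasp_force': 0.0, 'opening': 1.0009947200741893}
scene [[484.4, 0.0, 253.4], [0.0, 484.4, 193.6], [0.0, 0.0, 1.0]] [[-0.745, 0.365, -0.559, 10.737], [-0.667, -0.436, 0.604, 557.085], [-0.023, 0.823, 0.568, 608.491], [0.0, 0.0, 0.0, 1.0]] ['camera_matrix', 'T']
top [[354.9, 0.0, 255.3], [0.0, 354.9, 189.4], [0.0, 0.0, 1.0]] [[0.016, 0.991, -0.136, 381.025], [-1.0, 0.014, -0.018, 15.654], [-0.016, 0.136, 0.991, 949.636], [0.0, 0.0, 0.0, 1.0]] ['camera_matrix', 'T']
{'camera_matrix': [[297.319, 0.0, 248.945], [0.0, 297.319, 188.17], [0.0, 0.0, 1.0]], 'mount': [[-0.001, 0.953, 0.304, 77.281], [1.0, 0.001, 0.0, 0.523], [0.0, 0.304, -0.953, -129.681], [0.0, 0.0, 0.0, 1.0]]}
```

View pics/scene.png

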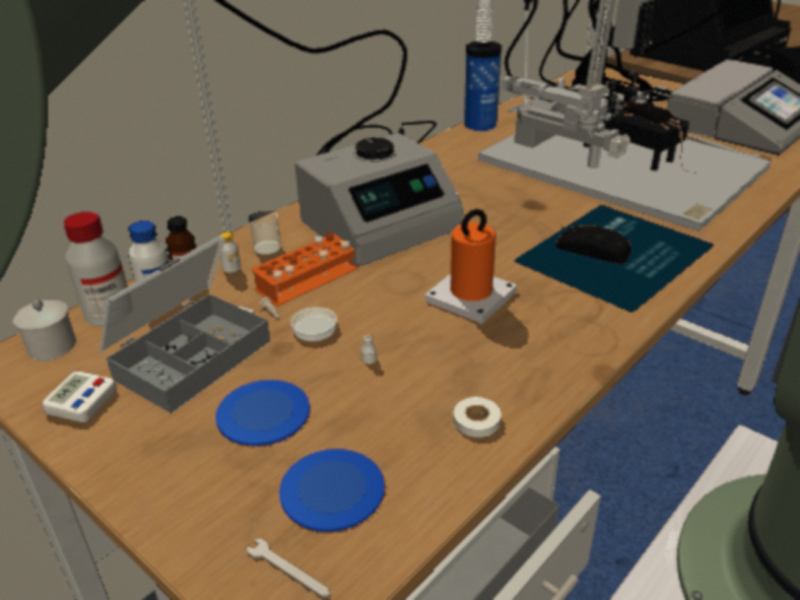

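View pics/top.png

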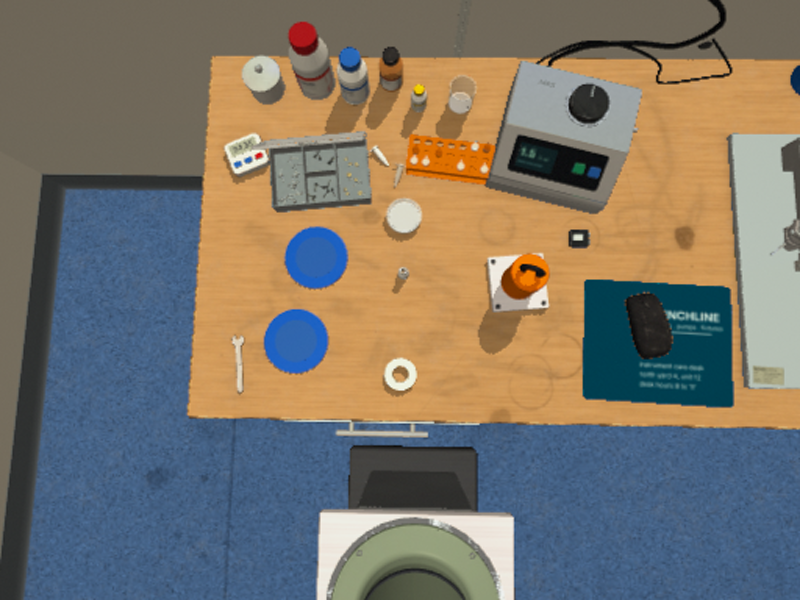

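The scene view shows the covered boss at about (472,265) and a black ring at (474,222). There are two identical blue mats: A at top-view (317,257) and B at (296,341). The base is at the bottom, near (415,590), so A looks farther from it. I'll measure both and check A in an enlarged crop.

```bash
cat > h.py <<'E'
import numpy as np,cv2
from station import status, imaging
def ray(n,u,v):
    p=imaging.camera_params(n);K=np.array(p["camera_matrix"]);T=np.array(p["T"])
    d=T[:3,:3]@np.array([(u-K[0,2])/K[0,0],-(v-K[1,2])/K[1,1],-1]);return T[:3,3],d
def onz(n,u,v,z):
    o,d=ray(n,u,v);return o+d*(z-o[2])/d[2]
def tri(a,b):
    (o1,d1),(o2,d2)=a,b
    s=np.linalg.lstsq(np.c_[d1,-d2],o2-o1,rcond=None)[0]
    p,q=o1+s[0]*d1,o2+s[1]*d2;return (p+q)/2,np.linalg.norm(p-q)
def blobs(im,lo,hi,amin):
    m=cv2.inRange(cv2.cvtColor(im,cv2.COLOR_RGB2HSV),lo,hi)
    n,l,s,c=cv2.connectedComponentsWithStats(m);return [(c[i],s[i],l==i) for i in range(1,n) if s[i,4]>amin]
E
python3 - <<'E'
from h import *
top=np.load("pics/top.npy");sc=np.load("pics/scene.npy")
for n,im in(("top",top),("scene",sc)):
    for c,s,m in blobs(im,(108,180,90),(122,255,255),500):
        P=onz(n,*c,4);e=[np.round(onz(n,u,c[1],4)[:2]) for u in(s[0],s[0]+s[2])]
        print(n,"mat",c.round(1),s,P.round(1),"dist",np.hypot(*P[:2]).round(), "w",np.linalg.norm(e[0]-e[1]))
    for c,s,m in blobs(im,(4,180,90),(14,255,255),300): print(n,"orange",c.round(1),s)
a=cv2.resize(top[120:220,150:370,::-1],(770,350),interpolation=cv2.INTER_CUBIC)
b=cv2.resize(sc[125:210,260:350,::-1],(265,250),interpolation=cv2.INTER_CUBIC)
c=cv2.resize(top[150:205,305:360,::-1],(250,250),interpolation=cv2.INTER_CUBIC)
o=np.zeros((600,770,3),np.uint8);o[:350]=a;o[350:,:265]=b;o[350:,280:530]=c
cv2.imwrite("pics/crop.png",o)
E
```

```text
top mat [202.  165.8] [183 146  39  38 647] [573.2 178.9   4. ] dist 600.0 w 107.00467279516349
scene mat [168. 265.] [ 139  244   58   40 1054] [572.  184.1   4. ] dist 601.0 w 106.4048871058092
scene mat [212.9 314.4] [ 180  288   65   51 1621] [425.9 212.2   4. ] dist 476.0 w 105.64563407921787
scene orange [302. 167.] [ 288  142   29   50 1204]
scene orange [193.9 172.7] [ 161  149   68   47 1509]
```

View pics/crop.png

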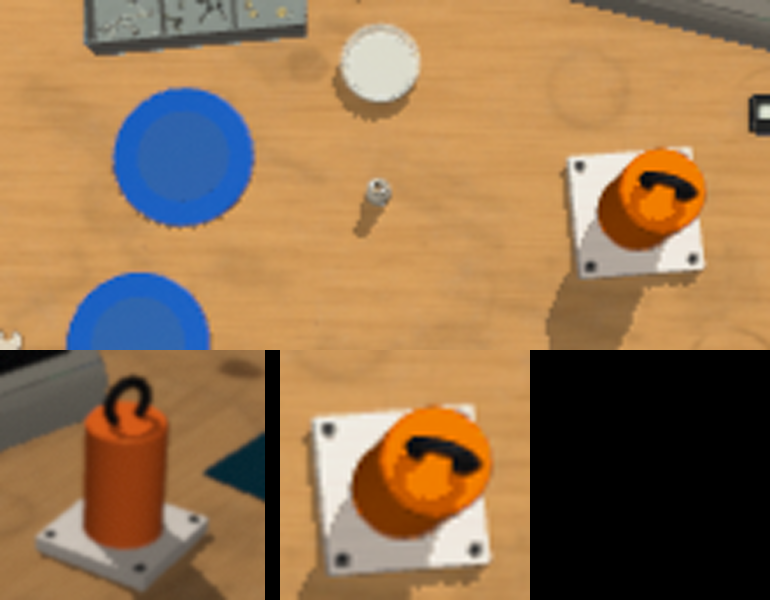

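The crop shows the cover with its ring bar at top-view pixel (341,172). Mat A is at (202,166), 600 mm from the base, against 476 mm for B, so A is the one meant. Next I'll triangulate the ring and the plate.

Run:
```python
from h import *
P,e=tri(ray("top",340.9,172.4),ray("scene",303.5,136.2));print("ring",P.round(1),e.round(1), onz("top",340.9,172.4,134).round(1),onz("scene",303.5,136.2,134).round(1))
pc=[(305+(x-280)/4.545,150+(y-350)/4.545) for x,y in((312,416),(473,405),(490,566),(328,575))]
q=np.array([onz("top",*p,12) for p in pc]);print(q.round(0).tolist(),q.mean(0).round(1))
a,b=[onz("top",305+(x-280)/4.545,150+(y-350)/4.545,130) for x,y in((412,445),(475,463))];d=a-b;print("loop yaw",np.degrees(np.arctan2(-d[0],d[1])),np.linalg.norm(d))
print("cone",onz("top",258,174,17).round(),"petri",onz("top",258,138,7).round(),"tape",onz("top",256,240,6).round())
```

```text
ring [ 535.1 -167.6  135.8] 0.1 [ 535.5 -168.   134. ] [ 537.1 -170.4  134. ]
[[579.0, -119.0, 12.0], [587.0, -214.0, 12.0], [491.0, -222.0, 12.0], [485.0, -127.0, 12.0]] [ 535.5 -170.3   12. ]
loop yaw -15.603488379821027 33.34998678323198
cone [550.  26.  17.] petri [652.  28.   7.] tape [376.  29.   6.]
```

```bash
cat >> h.py <<'E'
from scipy.spatial.transform import Rotation as R
def plan(p,yaw=None):
    "shares for going to world p (mm) with tool y heading yaw (deg), tool down"
    o=status.get_obs();r=R.from_quat(o["tcp_rot"]);m=r.as_matrix()
    h=np.degrees(np.arctan2(m[1,1],m[0,1]))
    d=m.T@(np.array(p)-o["position"])/800
    y=np.radians(h if yaw is None else yaw)
    t=np.array([[-np.sin(y),np.cos(y),0],[np.cos(y),np.sin(y),0],[0,0,-1]]).T
    w=np.degrees((r.inv()*R.from_matrix(t)).as_rotvec())/120
    print("clock",round(o["clock"],2),"pos",o["position"].round(1),"head",h.round(1),"q7",o["joint_positions"].round(2),"F",o["wrist_force"].round(1),"open",round(o["opening"]*85.4,1),"\n d",d.round(4),"w",w.round(4))
E
python3 -c "
from h import *
plan((480,250,245),30);plan((536,-169,250),-15.6)"
```

```text
clock 0.1 pos [179.1 598.5 244.8] head 73.3 q7 [-1.35  0.52 -0.04  1.6   0.02  1.02 -0.11] F [ 0.1 -0.2  0.1] open 85.4 
 d [-4.852e-01 -3.095e-01  1.000e-04] w [-4.000e-04  2.000e-04  3.612e-01]
clock 0.1 pos [179.1 598.5 244.8] head 73.3 q7 [-1.35  0.52 -0.04  1.6   0.02  1.02 -0.11] F [ 0.1 -0.2  0.1] open 85.4 
 d [-0.7024 -0.7913 -0.0057] w [-3.000e-04  4.000e-04  7.412e-01]
```

Call:
jog_arm:
  series:
    - {"dx": -0.08, "dy": -0.05, "wz": 0.08}
    - {"dx": -0.16, "dy": -0.1, "wz": 0.16}
    - {"dx": -0.24, "dy": -0.155, "wz": 0.24}
    - {"dx": -0.32, "dy": -0.206, "wz": 0.32}
    - {"dx": -0.4, "dy": -0.27, "wz": 0.4}
    - {"dx": -0.46, "dy": -0.33, "wz": 0.46}
    - {"dx": -0.51, "dy": -0.39, "wz": 0.52}
    - {"dx": -0.56, "dy": -0.45, "wz": 0.58}
    - {"dx": -0.6, "dy": -0.52, "wz": 0.64}
    - {"dx": -0.64, "dy": -0.59, "wz": 0.7}

```text
$.series[0]: bad value
```

```bash
python3 -c "
from h import *
plan((536,-169,250),-15.6)"
```

```text
clock 0.1 pos [179.1 598.5 244.8] head 73.3 q7 [-1.35  0.52 -0.04  1.6   0.02  1.02 -0.11] F [ 0.1 -0.2  0.1] open 85.4 
 d [-0.7024 -0.7913 -0.0057] w [-3.000e-04  4.000e-04  7.412e-01]
```

All six numbers are required in each row.

Call:
jog_arm:
  series:
    - {"dx": -0.08, "dy": -0.05, "dz": 0, "wx": 0, "wy": 0, "wz": 0.08}
    - {"dx": -0.16, "dy": -0.1, "dz": 0, "wx": 0, "wy": 0, "wz": 0.16}
    - {"dx": -0.24, "dy": -0.155, "dz": 0, "wx": 0, "wy": 0, "wz": 0.24}
    - {"dx": -0.32, "dy": -0.206, "dz": 0, "wx": 0, "wy": 0, "wz": 0.32}
    - {"dx": -0.4, "dy": -0.27, "dz": 0, "wx": 0, "wy": 0, "wz": 0.4}
    - {"dx": -0.46, "dy": -0.33, "dz": 0, "wx": 0, "wy": 0, "wz": 0.46}
    - {"dx": -0.51, "dy": -0.39, "dz": 0, "wx": 0, "wy": 0, "wz": 0.52}
    - {"dx": -0.56, "dy": -0.45, "dz": 0, "wx": 0, "wy": 0, "wz": 0.58}
    - {"dx": -0.6, "dy": -0.52, "dz": 0, "wx": 0, "wy": 0, "wz": 0.64}
    - {"dx": -0.64, "dy": -0.59, "dz": 0, "wx": 0, "wy": 0, "wz": 0.7}

```text
clock: 1.35
position: [511.1, 75.2, 245.3]
tcp_rot: [0.771, 0.637, 0.0, 0.0]
wrist_force: [1.1, 0.5, -0.3]
opening: 1.003
grasp_force: 0.0
```

```bash
python3 -c "
from h import *
plan((536,-169,250),-15.6)"
```

```text
clock 1.35 pos [511.1  75.2 245.3] head -10.9 q7 [-0.61  0.38  0.45  1.9  -0.21  0.91 -0.24] F [ 1.1  0.5 -0.3] open 85.6 
 d [-0.2939  0.0882 -0.0059] w [ 0.     -0.      0.0393]
```

Call:
jog_arm:
  series:
    - {"dx": -0.07, "dy": 0.02, "dz": 0, "wx": 0, "wy": 0, "wz": 0.02}
    - {"dx": -0.14, "dy": 0.04, "dz": 0, "wx": 0, "wy": 0, "wz": 0.039}
    - {"dx": -0.2, "dy": 0.06, "dz": 0, "wx": 0, "wy": 0, "wz": 0.039}
    - {"dx": -0.26, "dy": 0.08, "dz": 0, "wx": 0, "wy": 0, "wz": 0.039}
    - {"dx": -0.275, "dy": 0.083, "dz": 0, "wx": 0, "wy": 0, "wz": 0.039}
    - {"dx": -0.275, "dy": 0.083, "dz": 0, "wx": 0, "wy": 0, "wz": 0.039}
    - {"dx": -0.275, "dy": 0.083, "dz": 0, "wx": 0, "wy": 0, "wz": 0.039}
    - {"dx": -0.275, "dy": 0.083, "dz": 0, "wx": 0, "wy": 0, "wz": 0.039}
    - {"dx": -0.275, "dy": 0.083, "dz": 0, "wx": 0, "wy": 0, "wz": 0.039}
    - {"dx": -0.275, "dy": 0.083, "dz": 0, "wx": 0, "wy": 0, "wz": 0.039}

```text
clock: 2.6
position: [535.3, -151.1, 245.4]
tcp_rot: [0.795, 0.607, 0.0, 0.0]
wrist_force: [0.0, 0.5, -0.0]
opening: 1.002
grasp_force: 0.0
```

```bash
cat >> h.py <<'E'
def wray(u,v,o):
    p=imaging.camera_params("wrist");K=np.array(p["camera_matrix"]);M=np.array(p["mount"])
    a=np.array([u-K[0,2],v-K[1,2]]);r=np.hypot(*a);th=r/K[0,0];a=a/max(r,1e-9)
    d=np.array([np.sin(th)*a[0],-np.sin(th)*a[1],-np.cos(th)])
    m=R.from_quat(o["tcp_rot"]).as_matrix()
    return m@M[:3,3]+o["position"],m@M[:3,:3]@d
def won(u,v,z,o):
    s,d=wray(u,v,o);return s+d*(z-s[2])/d[2]
E
python3 -c "
from h import *
import pickle
plan((536,-169,250),-15.6)
o=status.get_obs();im=imaging.get_image('wrist');pickle.dump((o,im),open('pics/w1.pkl','wb'))
cv2.imwrite('pics/w1.png',cv2.resize(im[...,::-1],(800,600),interpolation=cv2.INTER_CUBIC))"
```

```text
clock 2.6 pos [ 535.3 -151.1  245.4] head -15.3 q7 [-0.19  0.45  0.5   1.8  -0.26  0.95  0.15] F [ 0.   0.5 -0. ] open 85.6 
 d [-0.0214  0.0068 -0.0058] w [ 0.     -0.      0.0024]
```

View pics/w1.png

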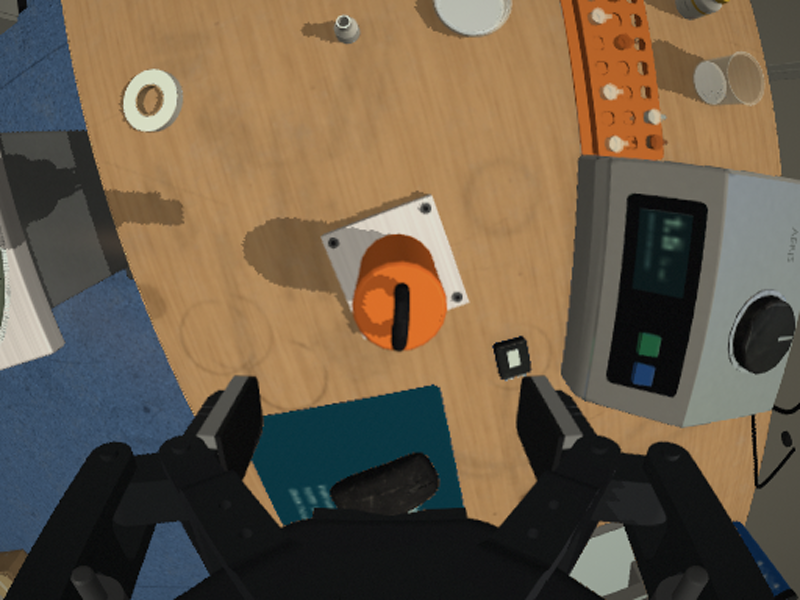

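The wrist view shows the ring bar almost exactly vertical in the image, from (401,286) to (400,350). The cover's top disc is centred near (400,306), so the heading is right. I'll compute the position.

Run:
```python
from h import *
import pickle
o,im=pickle.load(open('pics/w1.pkl','rb'));k=512/800
m=[b for b in blobs(im,(4,150,90),(16,255,255),300)]
for c,s,_ in m: print(c/k,s/k)
P=won(400*k,306*k,104,o);print("disc",P.round(1))
for v in (292,345):print(won(400.5*k,v*k,130,o).round(1))
a=won(401*k,286*k,127,o);b=won(400*k,350*k,127,o);d=b-a
print("yaw",np.degrees(np.arctan2(d[0],-d[1])),np.linalg.norm(d))
q=[won(x*k,y*k,12,o) for x,y in((321,237),(432,194),(468,302))];print(np.round(q,0).tolist(),((q[0]+q[2])/2).round(1))
plan((536,-169,200),-15.3)
```

```text
[613.78348214  77.33258929] [ 559.375     0.      107.8125  160.9375 7000.    ]
[397.94011091 291.39613018] [ 353.125   234.375    93.75    117.1875 4825.    ]
disc [ 538.3 -168.4  104. ]
[ 542.4 -151.7  130. ]
[ 534.2 -182.6  130. ]
yaw -15.707945302819873 39.13450135712675
[[486.0, -127.0, 12.0], [580.0, -117.0, 12.0], [588.0, -212.0, 12.0]] [ 536.9 -169.3   12. ]
clock 2.65 pos [ 535.3 -151.1  245.3] head -15.3 q7 [-0.19  0.45  0.5   1.8  -0.26  0.95  0.15] F [-0.3 -0.2  0.4] open 84.9 
 d [-0.0213  0.0068  0.0567] w [ 0.     -0.     -0.0002]
```

Call:
jog_arm:
  series:
    - {"dx": -0.02, "dy": 0.0084, "dz": 0, "wx": 0, "wy": 0, "wz": 0}
    - {"dx": -0.02, "dy": 0.0084, "dz": 0.03, "wx": 0, "wy": 0, "wz": 0}
    - {"dx": -0.02, "dy": 0.0084, "dz": 0.06, "wx": 0, "wy": 0, "wz": 0}
    - {"dx": -0.02, "dy": 0.0084, "dz": 0.09, "wx": 0, "wy": 0, "wz": 0}
    - {"dx": -0.02, "dy": 0.0084, "dz": 0.12, "wx": 0, "wy": 0, "wz": 0}
    - {"dx": -0.02, "dy": 0.0084, "dz": 0.14, "wx": 0, "wy": 0, "wz": 0}
    - {"dx": -0.02, "dy": 0.0084, "dz": 0.1455, "wx": 0, "wy": 0, "wz": 0}
    - {"dx": -0.02, "dy": 0.0084, "dz": 0.1455, "wx": 0, "wy": 0, "wz": 0}
    - {"dx": -0.02, "dy": 0.0084, "dz": 0.1455, "wx": 0, "wy": 0, "wz": 0}
    - {"dx": -0.02, "dy": 0.0084, "dz": 0.1455, "wx": 0, "wy": 0, "wz": 0}
  grip: 45

```text
clock: 3.9
position: [537.8, -168.6, 129.5]
tcp_rot: [0.795, 0.606, 0.0, 0.0]
wrist_force: [0.1, 0.4, 0.7]
opening: 0.525
grasp_force: 0.0
```

Call:
jog_arm:
  series:
    - {"dx": 0, "dy": 0, "dz": 0, "wx": 0, "wy": 0, "wz": 0}
    - {"dx": 0, "dy": 0, "dz": 0, "wx": 0, "wy": 0, "wz": 0}
    - {"dx": 0, "dy": 0, "dz": 0, "wx": 0, "wy": 0, "wz": 0}
    - {"dx": 0, "dy": 0, "dz": 0, "wx": 0, "wy": 0, "wz": 0}
    - {"dx": 0, "dy": 0, "dz": 0, "wx": 0, "wy": 0, "wz": 0}
    - {"dx": 0, "dy": 0, "dz": 0, "wx": 0, "wy": 0, "wz": 0}
    - {"dx": 0, "dy": 0, "dz": 0, "wx": 0, "wy": 0, "wz": 0}
    - {"dx": 0, "dy": 0, "dz": -0.005, "wx": 0, "wy": 0, "wz": 0}
    - {"dx": 0, "dy": 0, "dz": -0.015, "wx": 0, "wy": 0, "wz": 0}
    - {"dx": 0, "dy": 0, "dz": -0.025, "wx": 0, "wy": 0, "wz": 0}
  grip: 0

```text
clock: 5.15
position: [537.4, -168.6, 149.5]
tcp_rot: [0.795, 0.606, -0.0, -0.0]
wrist_force: [0.3, -0.4, -1.4]
opening: 0.083
grasp_force: 58.4
```

```bash
python3 -c "
from h import *
plan((537.5,-168.5,245),-15.3)"
```

```text
clock 5.15 pos [ 537.4 -168.6  149.5] head -15.3 q7 [-0.11  0.59  0.43  1.87 -0.35  0.76  0.25] F [ 0.3 -0.4 -1.4] open 7.1 
 d [ 1.000e-04  1.000e-04 -1.194e-01] w [-0.0001 -0.     -0.0004]
```

Call:
jog_arm:
  series:
    - {"dx": 0, "dy": 0, "dz": -0.03, "wx": 0, "wy": 0, "wz": 0}
    - {"dx": 0, "dy": 0, "dz": -0.07, "wx": 0, "wy": 0, "wz": 0}
    - {"dx": 0, "dy": 0, "dz": -0.11, "wx": 0, "wy": 0, "wz": 0}
    - {"dx": 0, "dy": 0, "dz": -0.125, "wx": 0, "wy": 0, "wz": 0}
    - {"dx": 0.02, "dy": -0.003, "dz": -0.125, "wx": 0, "wy": 0, "wz": 0}
    - {"dx": 0.06, "dy": -0.01, "dz": -0.125, "wx": 0, "wy": 0, "wz": 0}
    - {"dx": 0.11, "dy": -0.02, "dz": -0.125, "wx": 0, "wy": 0, "wz": 0}
    - {"dx": 0.16, "dy": -0.03, "dz": -0.125, "wx": 0, "wy": 0, "wz": 0}
    - {"dx": 0.2, "dy": -0.035, "dz": -0.125, "wx": 0, "wy": 0, "wz": 0}
    - {"dx": 0.22, "dy": -0.037, "dz": -0.125, "wx": 0, "wy": 0, "wz": 0}

```text
clock: 6.4
position: [555.0, 11.7, 247.7]
tcp_rot: [0.794, 0.607, -0.001, -0.001]
wrist_force: [0.5, 0.3, -1.6]
opening: 0.082
grasp_force: 58.6
```

```bash
python3 -c "
from h import *
plan((572.6,181.5,245),-15.3)
o=status.get_obs();im=imaging.get_image('wrist')
for c,s,m in blobs(im,(106,150,60),(124,255,255),300):
    x,y=s[0]+s[2]/2,s[1]+s[3]/2
    ct=max(cv2.findContours(m.astype(np.uint8),cv2.RETR_EXTERNAL,cv2.CHAIN_APPROX_NONE)[0],key=len)[:,0]
    w=np.array([won(u,v,4,o)[:2] for u,v in ct]).astype(np.float32)
    print(s,cv2.minEnclosingCircle(w))
cv2.imwrite('pics/w2.png',cv2.resize(im[...,::-1],(800,600)))"
```

```text
clock 6.4 pos [555.   11.7 247.7] head -15.2 q7 [-0.48  0.45  0.49  1.8  -0.25  0.95 -0.15] F [ 0.5  0.3 -1.6] open 7.0 
 d [ 0.2106 -0.0344  0.0034] w [-0.0009  0.0001  0.001 ]
[ 188    0   87   67 4917] ((577.7472534179688, 181.48239135742188), 54.28371810913086)
[  84    5   74   77 4426] ((432.19256591796875, 210.91636657714844), 54.66214370727539)
[490  12  22  28 395] ((1013.73876953125, 136.64520263671875), 28.765214920043945)
```

View pics/w2.png

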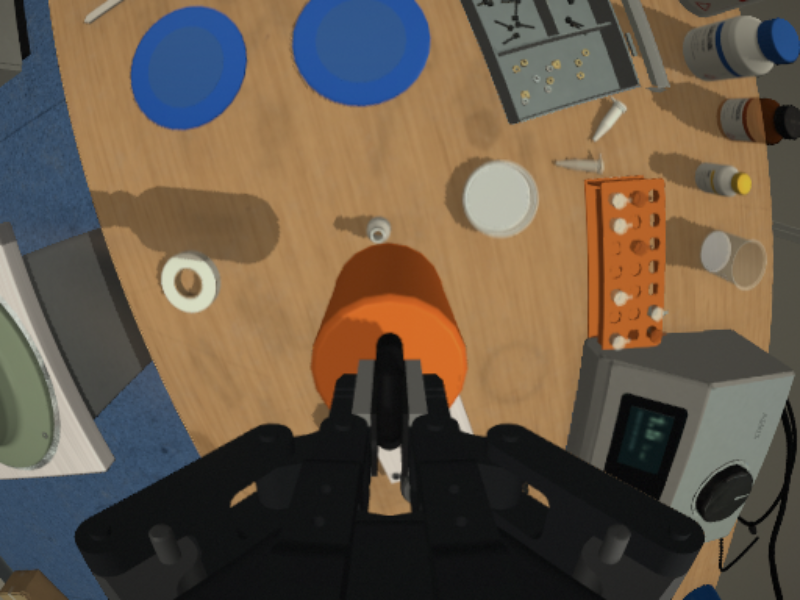

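The cover hangs upright. The mat, centred at (361,42) in the wrist view, measures about (576,182) with a radius of 54 mm.

Call:
jog_arm:
  series:
    - {"dx": 0.04, "dy": -0.006, "dz": 0, "wx": 0, "wy": 0, "wz": 0}
    - {"dx": 0.09, "dy": -0.014, "dz": 0, "wx": 0, "wy": 0, "wz": 0}
    - {"dx": 0.14, "dy": -0.021, "dz": 0, "wx": 0, "wy": 0, "wz": 0}
    - {"dx": 0.185, "dy": -0.028, "dz": 0, "wx": 0, "wy": 0, "wz": 0}
    - {"dx": 0.207, "dy": -0.031, "dz": 0.015, "wx": 0, "wy": 0, "wz": 0}
    - {"dx": 0.213, "dy": -0.031, "dz": 0.045, "wx": 0, "wy": 0, "wz": 0}
    - {"dx": 0.213, "dy": -0.031, "dz": 0.085, "wx": 0, "wy": 0, "wz": 0}
    - {"dx": 0.213, "dy": -0.031, "dz": 0.12, "wx": 0, "wy": 0, "wz": 0}
    - {"dx": 0.213, "dy": -0.031, "dz": 0.14, "wx": 0, "wy": 0, "wz": 0}
    - {"dx": 0.213, "dy": -0.031, "dz": 0.145, "wx": 0, "wy": 0, "wz": 0}

```text
clock: 7.7
position: [576.4, 179.0, 132.0]
tcp_rot: [0.795, 0.606, -0.001, 0.0]
wrist_force: [-0.3, -0.7, -1.8]
opening: 0.086
grasp_force: 58.6
```

```bash
python3 -c "
from h import *
plan((575.5,181.8,121.5),-15.3)"
```

```text
clock 7.7 pos [576.4 179.  132. ] head -15.4 q7 [-0.66  0.67  0.39  1.77 -0.34  0.78 -0.37] F [-0.3 -0.7 -1.8] open 7.4 
 d [ 0.0031 -0.0021  0.0131] w [-0.0004  0.0006 -0.0008]
```

Lower to 0.5 mm above contact, then open.

Call:
jog_arm:
  series:
    - {"dx": 0.002, "dy": -0.002, "dz": 0.004, "wx": 0, "wy": 0, "wz": 0}
    - {"dx": 0.003, "dy": -0.002, "dz": 0.008, "wx": 0, "wy": 0, "wz": 0}
    - {"dx": 0.003, "dy": -0.002, "dz": 0.01, "wx": 0, "wy": 0, "wz": 0}
    - {"dx": 0.003, "dy": -0.002, "dz": 0.0115, "wx": 0, "wy": 0, "wz": 0}
    - {"dx": 0.003, "dy": -0.002, "dz": 0.0125, "wx": 0, "wy": 0, "wz": 0}
    - {"dx": 0.003, "dy": -0.002, "dz": 0.013, "wx": 0, "wy": 0, "wz": 0}
    - {"dx": 0.003, "dy": -0.002, "dz": 0.013, "wx": 0, "wy": 0, "wz": 0}
    - {"dx": 0.003, "dy": -0.002, "dz": 0.013, "wx": 0, "wy": 0, "wz": 0}
    - {"dx": 0.003, "dy": -0.002, "dz": 0.013, "wx": 0, "wy": 0, "wz": 0}
    - {"dx": 0.003, "dy": -0.002, "dz": 0.013, "wx": 0, "wy": 0, "wz": 0}

```text
clock: 8.95
position: [575.8, 182.6, 122.5]
tcp_rot: [0.795, 0.606, -0.0, 0.0]
wrist_force: [-0.5, 0.4, -1.2]
opening: 0.08
grasp_force: 58.6
```

Call:
jog_arm:
  series:
    - {"dx": 0, "dy": 0, "dz": 0.001, "wx": 0, "wy": 0, "wz": 0}
    - {"dx": 0, "dy": 0, "dz": 0.002, "wx": 0, "wy": 0, "wz": 0}
    - {"dx": 0, "dy": 0, "dz": 0.002, "wx": 0, "wy": 0, "wz": 0}
    - {"dx": 0, "dy": 0, "dz": 0.002, "wx": 0, "wy": 0, "wz": 0}
    - {"dx": 0, "dy": 0, "dz": 0.002, "wx": 0, "wy": 0, "wz": 0}
    - {"dx": 0, "dy": 0, "dz": 0.002, "wx": 0, "wy": 0, "wz": 0}
    - {"dx": 0, "dy": 0, "dz": 0.002, "wx": 0, "wy": 0, "wz": 0}
    - {"dx": 0, "dy": 0, "dz": 0.002, "wx": 0, "wy": 0, "wz": 0}
    - {"dx": 0, "dy": 0, "dz": 0.002, "wx": 0, "wy": 0, "wz": 0}
    - {"dx": 0, "dy": 0, "dz": 0.002, "wx": 0, "wy": 0, "wz": 0}

```text
clock: 10.2
position: [575.9, 182.6, 121.2]
tcp_rot: [0.795, 0.606, 0.0, 0.0]
wrist_force: [-1.3, 0.1, 5.4]
opening: 0.083
grasp_force: 59.3
```

Call:
jog_arm:
  series:
    - {"dx": 0, "dy": 0, "dz": 0, "wx": 0, "wy": 0, "wz": 0}
    - {"dx": 0, "dy": 0, "dz": 0, "wx": 0, "wy": 0, "wz": 0}
    - {"dx": 0, "dy": 0, "dz": 0, "wx": 0, "wy": 0, "wz": 0}
    - {"dx": 0, "dy": 0, "dz": 0, "wx": 0, "wy": 0, "wz": 0}
    - {"dx": 0, "dy": 0, "dz": 0, "wx": 0, "wy": 0, "wz": 0}
    - {"dx": 0, "dy": 0, "dz": -0.02, "wx": 0, "wy": 0, "wz": 0}
    - {"dx": 0, "dy": 0, "dz": -0.05, "wx": 0, "wy": 0, "wz": 0}
    - {"dx": 0, "dy": 0, "dz": -0.09, "wx": 0, "wy": 0, "wz": 0}
    - {"dx": 0, "dy": 0, "dz": -0.12, "wx": 0, "wy": 0, "wz": 0}
    - {"dx": 0, "dy": 0, "dz": -0.13, "wx": 0, "wy": 0, "wz": 0}
  grip: 45

```text
clock: 11.45
position: [576.3, 182.7, 227.1]
tcp_rot: [0.795, 0.606, 0.001, 0.0]
wrist_force: [0.4, 0.4, -0.4]
opening: 0.525
grasp_force: 0.0
```

```bash
python3 -c "
from h import *
plan((537.3,-169,225),20)
plan((537.3,-169,225),75)
a=imaging.get_image('wrist');b=imaging.get_image('scene');t=imaging.get_image('top')
np.save('pics/t3.npy',t)
cv2.imwrite('pics/m3.png',cv2.resize(np.vstack([np.hstack([a,b]),np.hstack([t,t*0])])[...,::-1],(800,600)))"
```

```text
clock 11.45 pos [576.3 182.7 227.1] head -15.3 q7 [-0.71  0.55  0.45  1.7  -0.28  0.96 -0.42] F [ 0.4  0.4 -0.4] open 44.9 
 d [-0.4369  0.0693  0.002 ] w [ 0.0012 -0.0005 -0.2946]
clock 11.45 pos [576.3 182.7 227.1] head -15.3 q7 [-0.71  0.55  0.45  1.7  -0.28  0.96 -0.42] F [ 0.4  0.4 -0.4] open 44.9 
 d [-0.4369  0.0693  0.002 ] w [ 1.400e-03  1.000e-04 -7.529e-01]
```

View pics/m3.png

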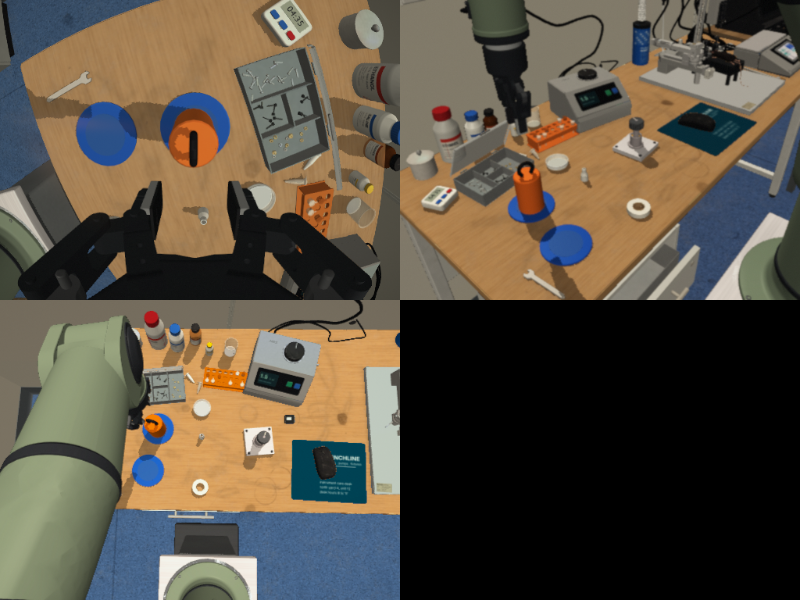

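The cover stands upright on mat A, at (195,130) in the wrist tile and (158,427) in the top tile. The thumbscrew is now bare, and the cone, dish and tape haven't moved. I'll go above the screw with heading -80° to leave room for the wrist to turn backward.

Call:
jog_arm:
  series:
    - {"dx": -0.04, "dy": 0.006, "dz": 0, "wx": 0, "wy": 0, "wz": 0.05}
    - {"dx": -0.1, "dy": 0.015, "dz": 0, "wx": 0, "wy": 0, "wz": 0.11}
    - {"dx": -0.17, "dy": 0.026, "dz": 0, "wx": 0, "wy": 0, "wz": 0.18}
    - {"dx": -0.24, "dy": 0.037, "dz": 0, "wx": 0, "wy": 0, "wz": 0.26}
    - {"dx": -0.31, "dy": 0.048, "dz": 0, "wx": 0, "wy": 0, "wz": 0.34}
    - {"dx": -0.37, "dy": 0.058, "dz": 0, "wx": 0, "wy": 0, "wz": 0.42}
    - {"dx": -0.42, "dy": 0.066, "dz": 0.01, "wx": 0, "wy": 0, "wz": 0.49}
    - {"dx": -0.437, "dy": 0.069, "dz": 0.02, "wx": 0, "wy": 0, "wz": 0.539}
    - {"dx": -0.437, "dy": 0.069, "dz": 0.03, "wx": 0, "wy": 0, "wz": 0.539}
    - {"dx": -0.437, "dy": 0.069, "dz": 0.03, "wx": 0, "wy": 0, "wz": 0.539}
  grip: 70

```text
clock: 12.85
position: [536.2, -168.1, 199.9]
tcp_rot: [0.996, 0.089, -0.001, -0.0]
wrist_force: [-0.0, 0.7, -0.2]
opening: 0.816
grasp_force: 0.0
```

Call:
jog_arm:
  series:
    - {"dx": 0, "dy": 0, "dz": 0, "wx": 0, "wy": 0, "wz": 0}
    - {"dx": 0, "dy": 0, "dz": 0, "wx": 0, "wy": 0, "wz": 0}
    - {"dx": 0, "dy": 0, "dz": 0, "wx": 0, "wy": 0, "wz": 0}
    - {"dx": 0, "dy": 0, "dz": 0, "wx": 0, "wy": 0, "wz": 0}
    - {"dx": 0, "dy": 0, "dz": 0, "wx": 0, "wy": 0, "wz": 0}
    - {"dx": 0, "dy": 0, "dz": 0, "wx": 0, "wy": 0, "wz": 0}
    - {"dx": 0, "dy": 0, "dz": 0, "wx": 0, "wy": 0, "wz": 0}
    - {"dx": 0, "dy": 0, "dz": 0, "wx": 0, "wy": 0, "wz": 0}
    - {"dx": 0, "dy": 0, "dz": 0, "wx": 0, "wy": 0, "wz": 0}
    - {"dx": 0, "dy": 0, "dz": 0, "wx": 0, "wy": 0, "wz": 0}

```text
clock: 14.1
position: [536.5, -169.2, 200.9]
tcp_rot: [0.996, 0.087, 0.0, 0.0]
wrist_force: [1.5, -0.6, -0.3]
opening: 0.822
grasp_force: 0.0
```

```bash
python3 -c "
from h import *
import pickle
plan((537.3,-169,140),-80)
o=status.get_obs();a=imaging.get_image('wrist');pickle.dump((o,a),open('pics/w4.pkl','wb'))
cv2.imwrite('pics/w4.png',cv2.resize(a[...,::-1],(800,600),interpolation=cv2.INTER_CUBIC))"
```

```text
clock 14.1 pos [ 536.5 -169.2  200.9] head -80.0 q7 [-0.31  0.59  0.74  1.84 -0.5   0.91 -0.73] F [ 1.5 -0.6 -0.3] open 70.2 
 d [ 0.001  -0.      0.0761] w [ 0.     -0.     -0.0002]
```

View pics/w4.png

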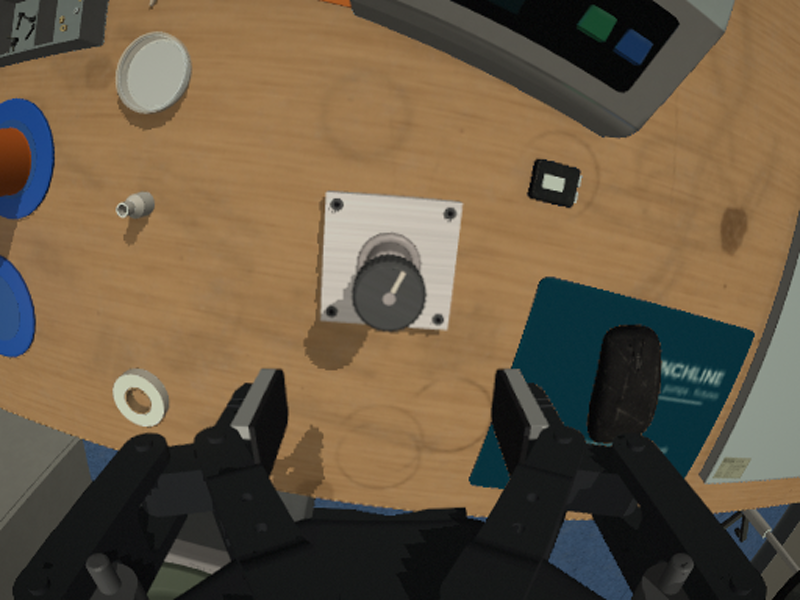

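Run:
```python
from h import *
import pickle
o,im=pickle.load(open('pics/w4.pkl','rb'));k=.64
for v in(290,294,298):print(v,won(389*k,v*k,92,o).round(1))
q=[won(x*k,y*k,12,o) for x,y in((325,192),(462,202),(447,330),(320,320))];print("plate",np.mean(q,0).round(1))
l,r=won(353*k,292*k,92,o),won(425*k,292*k,92,o);print(np.linalg.norm(l-r),(l+r)/2)
g=cv2.cvtColor(im,cv2.COLOR_RGB2HSV)[155:220,215:285];print(g[38,28:40].tolist())
```

```text
290 [ 541.2 -168.1   92. ]
294 [ 539.  -168.5   92. ]
298 [ 536.8 -168.9   92. ]
plate [ 536.4 -168.6   12. ]
38.84108764632092 [ 540.10996714 -168.33280831   92.        ]
[[23, 13, 76], [23, 13, 76], [16, 27, 123], [14, 31, 155], [13, 29, 159], [14, 31, 158], [14, 31, 157], [15, 30, 155], [16, 29, 149], [18, 26, 117], [25, 19, 81], [24, 17, 75]]
```

The wrist view shows the screw head with its hub and mark centre at (389,298), which gives an axis of (536.8,-168.8). Descend with the fingers straddling the head, then grip.

Call:
jog_arm:
  series:
    - {"dx": 0.0005, "dy": -0.0004, "dz": 0.03, "wx": 0, "wy": 0, "wz": 0}
    - {"dx": 0.0005, "dy": -0.0004, "dz": 0.07, "wx": 0, "wy": 0, "wz": 0}
    - {"dx": 0.0005, "dy": -0.0004, "dz": 0.11, "wx": 0, "wy": 0, "wz": 0}
    - {"dx": 0.0005, "dy": -0.0004, "dz": 0.14, "wx": 0, "wy": 0, "wz": 0}
    - {"dx": 0.0005, "dy": -0.0004, "dz": 0.155, "wx": 0, "wy": 0, "wz": 0}
    - {"dx": 0.0005, "dy": -0.0004, "dz": 0.1586, "wx": 0, "wy": 0, "wz": 0}
    - {"dx": 0.0005, "dy": -0.0004, "dz": 0.1586, "wx": 0, "wy": 0, "wz": 0}
    - {"dx": 0.0005, "dy": -0.0004, "dz": 0.1586, "wx": 0, "wy": 0, "wz": 0}
    - {"dx": 0.0005, "dy": -0.0004, "dz": 0.1586, "wx": 0, "wy": 0, "wz": 0}
    - {"dx": 0.0005, "dy": -0.0004, "dz": 0.1586, "wx": 0, "wy": 0, "wz": 0}

```text
clock: 15.4
position: [537.0, -168.7, 74.3]
tcp_rot: [0.996, 0.087, 0.0, 0.0]
wrist_force: [-1.1, 0.3, -0.2]
opening: 0.818
grasp_force: 0.0
```

```bash
python3 -c "
from h import *
import pickle
plan((536.8,-168.8,74),-80)
o=status.get_obs();a=imaging.get_image('wrist');pickle.dump((o,a),open('pics/w5.pkl','wb'))
cv2.imwrite('pics/w5.png',cv2.resize(a[...,::-1],(800,600),interpolation=cv2.INTER_CUBIC))"
```

```text
clock 15.4 pos [ 537.  -168.7   74.3] head -80.0 q7 [-0.2   0.76  0.58  1.91 -0.65  0.67 -0.61] F [-1.1  0.3 -0.2] open 69.8 
 d [-0.0002  0.      0.0003] w [ 0.     -0.0002 -0.0001]
```

View pics/w5.png

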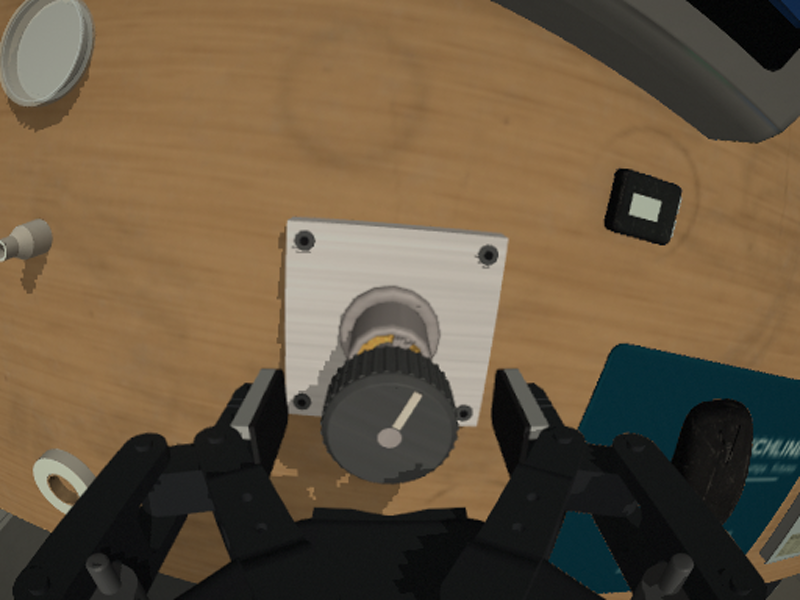

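The view shows the head between the open pads. The hub is at (389,437) and the mark points to (417,395). Grip and turn 45° backward (less than 0.9 rad).

Call:
jog_arm:
  series:
    - {"dx": 0, "dy": 0, "dz": 0, "wx": 0, "wy": 0, "wz": 0}
    - {"dx": 0, "dy": 0, "dz": 0, "wx": 0, "wy": 0, "wz": 0}
    - {"dx": 0, "dy": 0, "dz": 0, "wx": 0, "wy": 0, "wz": 0}
    - {"dx": 0, "dy": 0, "dz": 0, "wx": 0, "wy": 0, "wz": 0}
    - {"dx": 0, "dy": 0, "dz": 0, "wx": 0, "wy": 0, "wz": 0}
    - {"dx": 0, "dy": 0, "dz": 0, "wx": 0, "wy": 0, "wz": -0.07}
    - {"dx": 0, "dy": 0, "dz": 0, "wx": 0, "wy": 0, "wz": -0.15}
    - {"dx": 0, "dy": 0, "dz": 0, "wx": 0, "wy": 0, "wz": -0.23}
    - {"dx": 0, "dy": 0, "dz": 0, "wx": 0, "wy": 0, "wz": -0.31}
    - {"dx": 0, "dy": 0, "dz": 0, "wx": 0, "wy": 0, "wz": -0.375}
  grip: 30

```text
clock: 16.7
position: [536.6, -168.4, 74.2]
tcp_rot: [0.886, 0.464, 0.0, -0.0]
wrist_force: [-2.8, 3.4, 5.3]
opening: 0.445
grasp_force: 59.7
```

```bash
cat >> h.py <<'E'
from scipy.optimize import least_squares
def screw():
    "hub height and mark heading (deg, world) from the wrist picture"
    o=status.get_obs();im=imaging.get_image("wrist")
    g=cv2.cvtColor(im,cv2.COLOR_RGB2HSV);m=(g[...,2]>115).astype(np.uint8);m[:int(.64*300)]=0;m[:,:int(.64*330)]=0;m[:,int(.64*450):]=0
    n,l,s,c=cv2.connectedComponentsWithStats(m)
    out=[(s[i].tolist(),c[i].round(1).tolist()) for i in range(1,n) if s[i,4]>25]
    plan((536.8,-168.8,o["position"][2]));print(out)
    return o,im,l,s
E
python3 -c "
from h import *
import pickle
o,a=pickle.load(open('pics/w5.pkl','rb'))
for z in(92,88,84.5,80):print(z,won(389*.64,437*.64,z,o))
o,im,l,s=screw()
cv2.imwrite('pics/w6.png',im[180:320,180:320,::-1])"
```

```text
92 [ 536.25593992 -169.28832631   92.        ]
88 [ 533.46318293 -169.7790323    88.        ]
84.5 [ 531.01952056 -170.20840003   84.5       ]
80 [ 527.87766894 -170.76044427   80.        ]
clock 16.75 pos [ 536.5 -168.4   74.2] head -34.3 q7 [-0.06  0.7   0.37  1.9  -0.42  0.61 -0.02] F [-3.   3.9  4.7] open 38.2 
 d [-0.0003  0.0006  0.    ] w [-0.0004 -0.0002 -0.    ]
[([211, 192, 14, 47, 332], [214.8, 211.7]), ([224, 192, 64, 46, 1234], [265.7, 210.7]), ([251, 250, 19, 24, 148], [260.3, 261.3]), ([211, 290, 77, 40, 1742], [249.1, 314.3])]
```

Call:
jog_arm:
  series:
    - {"dx": 0, "dy": 0, "dz": 0, "wx": 0, "wy": 0, "wz": -0.06}
    - {"dx": 0, "dy": 0, "dz": 0, "wx": 0, "wy": 0, "wz": -0.12}
    - {"dx": 0, "dy": 0, "dz": 0, "wx": 0, "wy": 0, "wz": -0.18}
    - {"dx": 0, "dy": 0, "dz": 0, "wx": 0, "wy": 0, "wz": -0.24}
    - {"dx": 0, "dy": 0, "dz": 0, "wx": 0, "wy": 0, "wz": -0.25}
    - {"dx": 0, "dy": 0, "dz": 0, "wx": 0, "wy": 0, "wz": -0.25}
    - {"dx": 0, "dy": 0, "dz": 0, "wx": 0, "wy": 0, "wz": -0.25}
    - {"dx": 0, "dy": 0, "dz": 0, "wx": 0, "wy": 0, "wz": -0.25}
    - {"dx": 0, "dy": 0, "dz": 0, "wx": 0, "wy": 0, "wz": -0.25}
    - {"dx": 0, "dy": 0, "dz": 0, "wx": 0, "wy": 0, "wz": -0.25}

```text
clock: 18.0
position: [536.3, -168.3, 74.1]
tcp_rot: [0.737, 0.675, -0.0, -0.001]
wrist_force: [-4.1, 3.9, 8.1]
opening: 0.447
grasp_force: 60.2
```

Call:
jog_arm:
  series:
    - {"dx": 0, "dy": 0, "dz": 0, "wx": 0, "wy": 0, "wz": 0}
    - {"dx": 0, "dy": 0, "dz": 0, "wx": 0, "wy": 0, "wz": 0}
    - {"dx": 0, "dy": 0, "dz": 0, "wx": 0, "wy": 0, "wz": 0}
    - {"dx": 0, "dy": 0, "dz": 0, "wx": 0, "wy": 0, "wz": 0}
    - {"dx": 0, "dy": 0, "dz": 0, "wx": 0, "wy": 0, "wz": 0}
    - {"dx": 0, "dy": 0, "dz": 0, "wx": 0, "wy": 0, "wz": 0}
    - {"dx": 0, "dy": 0, "dz": 0, "wx": 0, "wy": 0, "wz": 0}
    - {"dx": 0, "dy": 0, "dz": 0, "wx": 0, "wy": 0, "wz": 0}
    - {"dx": 0, "dy": 0, "dz": 0, "wx": 0, "wy": 0, "wz": 0}
    - {"dx": 0, "dy": 0, "dz": 0, "wx": 0, "wy": 0, "wz": 0}
  grip: 46

```text
clock: 19.25
position: [536.8, -168.8, 74.0]
tcp_rot: [0.737, 0.675, -0.0, 0.0]
wrist_force: [0.6, -0.6, -0.0]
opening: 0.537
grasp_force: 0.0
```

```bash
python3 -c "
from h import *
o,im,l,s=screw()
import pickle;p,a=pickle.load(open('pics/w5.pkl','rb'))
b=cv2.imread('pics/w6.png')
cv2.imwrite('pics/w7.png',cv2.resize(np.hstack([a[180:320,180:320,::-1],b,im[180:320,180:320,::-1]]),(798,266),interpolation=cv2.INTER_CUBIC))"
```

```text
clock 19.3 pos [ 536.8 -168.8   74. ] head -5.0 q7 [ 0.03  0.68  0.24  1.9  -0.27  0.59  0.35] F [-0.2  0.   0.2] open 45.8 
 d [-0.     -0.0001  0.    ] w [ 0.  0. -0.]
[([211, 192, 12, 47, 315], [214.2, 213.1]), ([253, 192, 35, 57, 766], [278.5, 211.0]), ([241, 213, 10, 5, 40], [245.5, 215.1]), ([228, 215, 12, 9, 32], [233.5, 219.0]), ([250, 250, 18, 24, 131], [258.8, 261.3]), ([211, 288, 77, 38, 1592], [250.5, 312.7])]
```

View pics/w7.png

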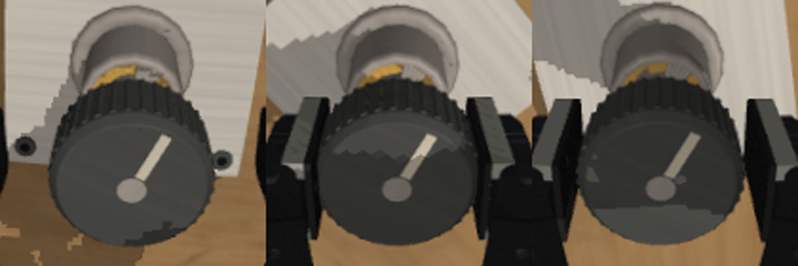

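In all three crops the head sits at the same height and the mark hasn't moved relative to the jaws, so there's no drop yet at 75° backward. Next step is 25°.

Call:
jog_arm:
  series:
    - {"dx": 0, "dy": 0, "dz": 0, "wx": 0, "wy": 0, "wz": 0}
    - {"dx": 0, "dy": 0, "dz": 0, "wx": 0, "wy": 0, "wz": 0}
    - {"dx": 0, "dy": 0, "dz": 0, "wx": 0, "wy": 0, "wz": 0}
    - {"dx": 0, "dy": 0, "dz": 0, "wx": 0, "wy": 0, "wz": 0}
    - {"dx": 0, "dy": 0, "dz": 0, "wx": 0, "wy": 0, "wz": -0.06}
    - {"dx": 0, "dy": 0, "dz": 0, "wx": 0, "wy": 0, "wz": -0.12}
    - {"dx": 0, "dy": 0, "dz": 0, "wx": 0, "wy": 0, "wz": -0.18}
    - {"dx": 0, "dy": 0, "dz": 0, "wx": 0, "wy": 0, "wz": -0.21}
    - {"dx": 0, "dy": 0, "dz": 0, "wx": 0, "wy": 0, "wz": -0.21}
    - {"dx": 0, "dy": 0, "dz": 0, "wx": 0, "wy": 0, "wz": -0.21}
  grip: 30

```text
clock: 20.55
position: [536.2, -168.8, 74.2]
tcp_rot: [0.572, 0.82, -0.0, -0.001]
wrist_force: [-6.0, 1.8, 9.5]
opening: 0.449
grasp_force: 59.3
```

Call:
jog_arm:
  series:
    - {"dx": 0, "dy": 0, "dz": 0, "wx": 0, "wy": 0, "wz": 0}
    - {"dx": 0, "dy": 0, "dz": 0, "wx": 0, "wy": 0, "wz": 0}
    - {"dx": 0, "dy": 0, "dz": 0, "wx": 0, "wy": 0, "wz": 0}
    - {"dx": 0, "dy": 0, "dz": 0, "wx": 0, "wy": 0, "wz": 0}
    - {"dx": 0, "dy": 0, "dz": 0, "wx": 0, "wy": 0, "wz": 0}
    - {"dx": 0, "dy": 0, "dz": 0, "wx": 0, "wy": 0, "wz": 0}
    - {"dx": 0, "dy": 0, "dz": 0, "wx": 0, "wy": 0, "wz": 0}
    - {"dx": 0, "dy": 0, "dz": 0, "wx": 0, "wy": 0, "wz": 0}
    - {"dx": 0, "dy": 0, "dz": 0, "wx": 0, "wy": 0, "wz": 0}
    - {"dx": 0, "dy": 0, "dz": 0, "wx": 0, "wy": 0, "wz": 0}
  grip: 46

```text
clock: 21.8
position: [536.8, -168.8, 74.0]
tcp_rot: [0.572, 0.82, -0.0, -0.0]
wrist_force: [0.7, 0.6, 1.3]
opening: 0.536
grasp_force: 0.0
```

```bash
python3 -c "
from h import *
import pickle;o,im,l,s=screw();pickle.dump((o,im),open('pics/w8.pkl','wb'))
p,a=pickle.load(open('pics/w5.pkl','rb'))
# ECC-free check: template of hub+mark
t=cv2.cvtColor(a,cv2.COLOR_RGB2GRAY)[245:290,238:275];r=cv2.matchTemplate(cv2.cvtColor(im,cv2.COLOR_RGB2GRAY),t,cv2.TM_CCOEFF_NORMED);print(cv2.minMaxLoc(r)[1],cv2.minMaxLoc(r)[3],'ref (238,245)')"
```

```text
clock 21.85 pos [ 536.8 -168.8   74. ] head 20.2 q7 [ 0.12  0.67  0.12  1.89 -0.13  0.59  0.67] F [0.3 0.1 0.4] open 46.1 
 d [ 0. -0. -0.] w [-0.  0.  0.]
[([211, 192, 12, 47, 330], [214.5, 213.5]), ([258, 192, 30, 56, 738], [278.9, 211.1]), ([234, 209, 20, 6, 30], [243.7, 210.4]), ([228, 214, 13, 10, 44], [233.6, 218.4]), ([240, 250, 28, 35, 296], [252.5, 270.3]), ([211, 287, 77, 43, 1772], [248.8, 313.5])]
0.8827521800994873 (236, 244) ref (238,245)
```

Still on top at 100° (the template moved about 1 px, where a drop would move it about 9). Another 25°.

Call:
jog_arm:
  series:
    - {"dx": 0, "dy": 0, "dz": 0, "wx": 0, "wy": 0, "wz": 0}
    - {"dx": 0, "dy": 0, "dz": 0, "wx": 0, "wy": 0, "wz": 0}
    - {"dx": 0, "dy": 0, "dz": 0, "wx": 0, "wy": 0, "wz": 0}
    - {"dx": 0, "dy": 0, "dz": 0, "wx": 0, "wy": 0, "wz": 0}
    - {"dx": 0, "dy": 0, "dz": 0, "wx": 0, "wy": 0, "wz": -0.06}
    - {"dx": 0, "dy": 0, "dz": 0, "wx": 0, "wy": 0, "wz": -0.12}
    - {"dx": 0, "dy": 0, "dz": 0, "wx": 0, "wy": 0, "wz": -0.18}
    - {"dx": 0, "dy": 0, "dz": 0, "wx": 0, "wy": 0, "wz": -0.21}
    - {"dx": 0, "dy": 0, "dz": 0, "wx": 0, "wy": 0, "wz": -0.21}
    - {"dx": 0, "dy": 0, "dz": 0, "wx": 0, "wy": 0, "wz": -0.21}
  grip: 30

```text
clock: 23.1
position: [536.3, -169.0, 74.2]
tcp_rot: [0.38, 0.925, -0.0, -0.0]
wrist_force: [-4.2, 1.0, 5.5]
opening: 0.447
grasp_force: 59.5
```

Call:
jog_arm:
  series:
    - {"dx": 0, "dy": 0, "dz": 0, "wx": 0, "wy": 0, "wz": 0}
    - {"dx": 0, "dy": 0, "dz": 0, "wx": 0, "wy": 0, "wz": 0}
    - {"dx": 0, "dy": 0, "dz": 0, "wx": 0, "wy": 0, "wz": 0}
    - {"dx": 0, "dy": 0, "dz": 0, "wx": 0, "wy": 0, "wz": 0}
    - {"dx": 0, "dy": 0, "dz": 0, "wx": 0, "wy": 0, "wz": 0}
    - {"dx": 0, "dy": 0, "dz": 0, "wx": 0, "wy": 0, "wz": 0}
    - {"dx": 0, "dy": 0, "dz": 0, "wx": 0, "wy": 0, "wz": 0}
    - {"dx": 0, "dy": 0, "dz": 0, "wx": 0, "wy": 0, "wz": 0}
    - {"dx": 0, "dy": 0, "dz": 0, "wx": 0, "wy": 0, "wz": 0}
    - {"dx": 0, "dy": 0, "dz": 0, "wx": 0, "wy": 0, "wz": 0}
  grip: 46

```text
clock: 24.35
position: [536.8, -168.8, 74.0]
tcp_rot: [0.38, 0.925, -0.0, 0.0]
wrist_force: [0.7, 0.8, 0.4]
opening: 0.541
grasp_force: 0.0
```

```bash
cat >> h.py <<'E'
def tm(save):
    import pickle
    o,im,l,s=screw();pickle.dump((o,im),open(save,'wb'))
    p,a=pickle.load(open('pics/w8.pkl','rb'))
    t=cv2.cvtColor(a,cv2.COLOR_RGB2GRAY)[245:290,236:273];r=cv2.matchTemplate(cv2.cvtColor(im,cv2.COLOR_RGB2GRAY),t,cv2.TM_CCOEFF_NORMED);print(cv2.minMaxLoc(r)[1],cv2.minMaxLoc(r)[3],'ref (236,245)')
E
python3 -c "
from h import *
tm('pics/w9.pkl')"
```

```text
clock 24.4 pos [ 536.8 -168.8   74. ] head 45.4 q7 [ 0.2   0.66  0.    1.89 -0.    0.59  0.99] F [-0.8 -0.  -0.3] open 45.9 
 d [ 0.  0. -0.] w [-0. -0. -0.]
[([211, 192, 13, 47, 396], [215.3, 213.6]), ([263, 192, 25, 54, 675], [279.7, 211.5]), ([228, 213, 14, 11, 47], [234.1, 217.7]), ([258, 214, 16, 12, 100], [265.7, 219.1]), ([240, 249, 29, 36, 322], [253.1, 269.4]), ([211, 287, 77, 43, 1812], [250.4, 313.2])]
0.8795797228813171 (237, 244) ref (236,245)
```

Call:
jog_arm:
  series:
    - {"dx": 0, "dy": 0, "dz": 0, "wx": 0, "wy": 0, "wz": 0}
    - {"dx": 0, "dy": 0, "dz": 0, "wx": 0, "wy": 0, "wz": 0}
    - {"dx": 0, "dy": 0, "dz": 0, "wx": 0, "wy": 0, "wz": 0}
    - {"dx": 0, "dy": 0, "dz": 0, "wx": 0, "wy": 0, "wz": 0}
    - {"dx": 0, "dy": 0, "dz": 0, "wx": 0, "wy": 0, "wz": -0.06}
    - {"dx": 0, "dy": 0, "dz": 0, "wx": 0, "wy": 0, "wz": -0.12}
    - {"dx": 0, "dy": 0, "dz": 0, "wx": 0, "wy": 0, "wz": -0.17}
    - {"dx": 0, "dy": 0, "dz": 0, "wx": 0, "wy": 0, "wz": -0.17}
    - {"dx": 0, "dy": 0, "dz": 0, "wx": 0, "wy": 0, "wz": -0.17}
    - {"dx": 0, "dy": 0, "dz": 0, "wx": 0, "wy": 0, "wz": -0.17}
  grip: 30

```text
clock: 25.65
position: [536.6, -169.0, 73.9]
tcp_rot: [0.211, 0.978, -0.0, -0.0]
wrist_force: [-2.5, -2.2, -2.0]
opening: 0.445
grasp_force: 60.4
```

Call:
jog_arm:
  series:
    - {"dx": 0, "dy": 0, "dz": 0, "wx": 0, "wy": 0, "wz": 0}
    - {"dx": 0, "dy": 0, "dz": 0, "wx": 0, "wy": 0, "wz": 0}
    - {"dx": 0, "dy": 0, "dz": 0, "wx": 0, "wy": 0, "wz": 0}
    - {"dx": 0, "dy": 0, "dz": 0, "wx": 0, "wy": 0, "wz": 0}
    - {"dx": 0, "dy": 0, "dz": 0, "wx": 0, "wy": 0, "wz": 0}
    - {"dx": 0, "dy": 0, "dz": 0, "wx": 0, "wy": 0, "wz": 0}
    - {"dx": 0, "dy": 0, "dz": 0, "wx": 0, "wy": 0, "wz": 0}
    - {"dx": 0, "dy": 0, "dz": 0, "wx": 0, "wy": 0, "wz": 0}
    - {"dx": 0, "dy": 0, "dz": 0, "wx": 0, "wy": 0, "wz": 0}
    - {"dx": 0, "dy": 0, "dz": 0, "wx": 0, "wy": 0, "wz": 0}
  grip: 46

```text
clock: 26.9
position: [536.8, -168.8, 74.0]
tcp_rot: [0.21, 0.978, -0.0, -0.0]
wrist_force: [-0.2, 0.4, -0.4]
opening: 0.536
grasp_force: 0.0
```

```bash
python3 -c "
from h import *
tm('pics/w10.pkl')"
```

```text
clock 26.95 pos [ 536.8 -168.8   74. ] head 65.8 q7 [ 0.27  0.66 -0.09  1.89  0.1   0.6   1.25] F [ 0.2  0.1 -0.3] open 45.7 
 d [ 0. -0.  0.] w [-0. -0. -0.]
[([211, 192, 16, 45, 439], [216.4, 210.3]), ([271, 192, 17, 51, 526], [281.0, 211.1]), ([241, 240, 28, 36, 308], [253.8, 259.9]), ([211, 277, 77, 53, 2641], [249.3, 308.7])]
0.9017307758331299 (237, 235) ref (236,245)
```

The template jumped 9 px at the same hand height, from 244 to 235, so the screw dropped between 125° and 146° backward. I'll lower the open hand 6 mm with a 20° head start, then close and turn forward while sinking 8 mm per turn.

Call:
jog_arm:
  series:
    - {"dx": 0, "dy": 0, "dz": 0.002, "wx": 0, "wy": 0, "wz": -0.06}
    - {"dx": 0, "dy": 0, "dz": 0.005, "wx": 0, "wy": 0, "wz": -0.12}
    - {"dx": 0, "dy": 0, "dz": 0.0075, "wx": 0, "wy": 0, "wz": -0.17}
    - {"dx": 0, "dy": 0, "dz": 0.0075, "wx": 0, "wy": 0, "wz": -0.17}
    - {"dx": 0, "dy": 0, "dz": 0.0075, "wx": 0, "wy": 0, "wz": -0.17}
    - {"dx": 0, "dy": 0, "dz": 0.0075, "wx": 0, "wy": 0, "wz": -0.17}
    - {"dx": 0, "dy": 0, "dz": 0.0075, "wx": 0, "wy": 0, "wz": -0.17}
    - {"dx": 0, "dy": 0, "dz": 0.0075, "wx": 0, "wy": 0, "wz": -0.17}
    - {"dx": 0, "dy": 0, "dz": 0.0075, "wx": 0, "wy": 0, "wz": -0.17}
    - {"dx": 0, "dy": 0, "dz": 0.0075, "wx": 0, "wy": 0, "wz": -0.17}

```text
clock: 28.2
position: [536.8, -168.8, 68.0]
tcp_rot: [0.033, 0.999, -0.0, -0.0]
wrist_force: [0.1, 0.4, 0.2]
opening: 0.538
grasp_force: 0.0
```

Call:
jog_arm:
  series:
    - {"dx": 0, "dy": 0, "dz": 0, "wx": 0, "wy": 0, "wz": 0}
    - {"dx": 0, "dy": 0, "dz": 0, "wx": 0, "wy": 0, "wz": 0}
    - {"dx": 0, "dy": 0, "dz": 0, "wx": 0, "wy": 0, "wz": 0}
    - {"dx": 0, "dy": 0, "dz": 0, "wx": 0, "wy": 0, "wz": 0}
    - {"dx": 0, "dy": 0, "dz": 0.0002, "wx": 0, "wy": 0, "wz": 0.06}
    - {"dx": 0, "dy": 0, "dz": 0.0004, "wx": 0, "wy": 0, "wz": 0.12}
    - {"dx": 0, "dy": 0, "dz": 0.0006, "wx": 0, "wy": 0, "wz": 0.18}
    - {"dx": 0, "dy": 0, "dz": 0.0008, "wx": 0, "wy": 0, "wz": 0.24}
    - {"dx": 0, "dy": 0, "dz": 0.001, "wx": 0, "wy": 0, "wz": 0.3}
    - {"dx": 0, "dy": 0, "dz": 0.001, "wx": 0, "wy": 0, "wz": 0.3}
  grip: 30

```text
clock: 29.45
position: [536.8, -169.2, 67.4]
tcp_rot: [0.342, 0.94, -0.0, 0.0]
wrist_force: [-2.3, -3.0, 4.7]
opening: 0.448
grasp_force: 59.7
```

```bash
python3 -c "
from h import *
tm('pics/w11.pkl')"
```

```text
clock 29.5 pos [ 536.8 -169.2   67.4] head 50.1 q7 [ 0.21  0.67 -0.02  1.89  0.02  0.58  1.05] F [-3.  -2.6  5. ] open 38.4 
 d [0.0003 0.0005 0.    ] w [-0.0003  0.0002  0.    ]
[([211, 192, 14, 44, 395], [215.8, 212.0]), ([267, 192, 21, 44, 565], [279.9, 209.7]), ([241, 253, 38, 29, 323], [257.4, 268.9]), ([211, 287, 77, 43, 2076], [249.2, 312.3])]
0.6197163462638855 (134, 316) ref (236,245)
```

Call:
jog_arm:
  series:
    - {"dx": 0, "dy": 0, "dz": 0.0002, "wx": 0, "wy": 0, "wz": 0.06}
    - {"dx": 0, "dy": 0, "dz": 0.0004, "wx": 0, "wy": 0, "wz": 0.12}
    - {"dx": 0, "dy": 0, "dz": 0.0006, "wx": 0, "wy": 0, "wz": 0.19}
    - {"dx": 0, "dy": 0, "dz": 0.0008, "wx": 0, "wy": 0, "wz": 0.25}
    - {"dx": 0, "dy": 0, "dz": 0.001, "wx": 0, "wy": 0, "wz": 0.31}
    - {"dx": 0, "dy": 0, "dz": 0.0012, "wx": 0, "wy": 0, "wz": 0.38}
    - {"dx": 0, "dy": 0, "dz": 0.0015, "wx": 0, "wy": 0, "wz": 0.44}
    - {"dx": 0, "dy": 0, "dz": 0.0017, "wx": 0, "wy": 0, "wz": 0.5}
    - {"dx": 0, "dy": 0, "dz": 0.0019, "wx": 0, "wy": 0, "wz": 0.56}
    - {"dx": 0, "dy": 0, "dz": 0.0021, "wx": 0, "wy": 0, "wz": 0.625}

```text
clock: 30.75
position: [536.0, -169.4, 65.6]
tcp_rot: [0.844, 0.537, -0.001, -0.0]
wrist_force: [-7.2, -2.4, 8.0]
opening: 0.453
grasp_force: 60.1
```

Call:
jog_arm:
  series:
    - {"dx": 0, "dy": 0, "dz": 0.0002, "wx": 0, "wy": 0, "wz": 0.06}
    - {"dx": 0, "dy": 0, "dz": 0.0004, "wx": 0, "wy": 0, "wz": 0.12}
    - {"dx": 0, "dy": 0, "dz": 0.0006, "wx": 0, "wy": 0, "wz": 0.19}
    - {"dx": 0, "dy": 0, "dz": 0.0008, "wx": 0, "wy": 0, "wz": 0.25}
    - {"dx": 0, "dy": 0, "dz": 0.001, "wx": 0, "wy": 0, "wz": 0.31}
    - {"dx": 0, "dy": 0, "dz": 0.0012, "wx": 0, "wy": 0, "wz": 0.38}
    - {"dx": 0, "dy": 0, "dz": 0.0015, "wx": 0, "wy": 0, "wz": 0.44}
    - {"dx": 0, "dy": 0, "dz": 0.0017, "wx": 0, "wy": 0, "wz": 0.5}
    - {"dx": 0, "dy": 0, "dz": 0.0019, "wx": 0, "wy": 0, "wz": 0.56}
    - {"dx": 0, "dy": 0, "dz": 0.0021, "wx": 0, "wy": 0, "wz": 0.625}

```text
clock: 32.0
position: [535.7, -168.7, 63.9]
tcp_rot: [0.996, -0.088, -0.001, -0.0]
wrist_force: [-9.1, 1.5, 10.0]
opening: 0.45
grasp_force: 60.3
```

```bash
python3 -c "
from h import *
tm('pics/w12.pkl')"
```

```text
clock 32.05 pos [ 535.7 -168.8   63.8] head -100.5 q7 [-0.25  0.81  0.66  1.92 -0.77  0.69 -0.86] F [-10.2   0.8  14.2] open 38.0 
 d [ 0.0014 -0.0002 -0.0001] w [-0.0001  0.001   0.    ]
[([211, 192, 77, 45, 1416], [249.0, 206.6]), ([229, 213, 40, 9, 155], [249.6, 216.6]), ([242, 253, 38, 30, 312], [258.2, 269.4]), ([279, 289, 9, 36, 164], [284.9, 305.6]), ([211, 304, 25, 17, 267], [220.7, 313.5]), ([254, 320, 15, 9, 82], [261.5, 324.0])]
0.6430233120918274 (133, 318) ref (236,245)
```

The mark hasn't slipped in the jaws and 187° forward is done. Open, swing back 174°, and regrip.

Call:
jog_arm:
  series:
    - {"dx": 0, "dy": 0, "dz": 0, "wx": 0, "wy": 0, "wz": 0}
    - {"dx": 0, "dy": 0, "dz": 0, "wx": 0, "wy": 0, "wz": 0}
    - {"dx": 0, "dy": 0, "dz": 0, "wx": 0, "wy": 0, "wz": 0}
    - {"dx": 0, "dy": 0, "dz": 0, "wx": 0, "wy": 0, "wz": -0.08}
    - {"dx": 0, "dy": 0, "dz": 0, "wx": 0, "wy": 0, "wz": -0.16}
    - {"dx": 0, "dy": 0, "dz": 0, "wx": 0, "wy": 0, "wz": -0.24}
    - {"dx": 0, "dy": 0, "dz": 0, "wx": 0, "wy": 0, "wz": -0.32}
    - {"dx": 0, "dy": 0, "dz": 0, "wx": 0, "wy": 0, "wz": -0.4}
    - {"dx": 0, "dy": 0, "dz": 0, "wx": 0, "wy": 0, "wz": -0.48}
    - {"dx": 0, "dy": 0, "dz": 0, "wx": 0, "wy": 0, "wz": -0.56}
  grip: 46

```text
clock: 33.3
position: [536.9, -168.8, 63.9]
tcp_rot: [0.876, 0.483, 0.0, 0.0]
wrist_force: [0.1, -0.6, -0.8]
opening: 0.536
grasp_force: 0.0
```

Call:
jog_arm:
  series:
    - {"dx": 0, "dy": 0, "dz": 0, "wx": 0, "wy": 0, "wz": -0.088}
    - {"dx": 0, "dy": 0, "dz": 0, "wx": 0, "wy": 0, "wz": -0.176}
    - {"dx": 0, "dy": 0, "dz": 0, "wx": 0, "wy": 0, "wz": -0.264}
    - {"dx": 0, "dy": 0, "dz": 0, "wx": 0, "wy": 0, "wz": -0.352}
    - {"dx": 0, "dy": 0, "dz": 0, "wx": 0, "wy": 0, "wz": -0.44}
    - {"dx": 0, "dy": 0, "dz": 0, "wx": 0, "wy": 0, "wz": -0.528}
    - {"dx": 0, "dy": 0, "dz": 0, "wx": 0, "wy": 0, "wz": -0.616}
    - {"dx": 0, "dy": 0, "dz": 0, "wx": 0, "wy": 0, "wz": -0.7}
    - {"dx": 0, "dy": 0, "dz": 0, "wx": 0, "wy": 0, "wz": -0.78}
    - {"dx": 0, "dy": 0, "dz": 0, "wx": 0, "wy": 0, "wz": -0.86}

```text
clock: 34.55
position: [537.0, -168.9, 64.0]
tcp_rot: [0.166, 0.986, -0.0, 0.0]
wrist_force: [0.2, -0.7, -0.3]
opening: 0.536
grasp_force: 0.0
```

Call:
jog_arm:
  series:
    - {"dx": 0, "dy": 0, "dz": 0, "wx": 0, "wy": 0, "wz": 0}
    - {"dx": 0, "dy": 0, "dz": 0, "wx": 0, "wy": 0, "wz": 0}
    - {"dx": 0, "dy": 0, "dz": 0, "wx": 0, "wy": 0, "wz": 0}
    - {"dx": 0, "dy": 0, "dz": 0, "wx": 0, "wy": 0, "wz": 0}
    - {"dx": 0, "dy": 0, "dz": 0, "wx": 0, "wy": 0, "wz": 0}
    - {"dx": 0, "dy": 0, "dz": 0, "wx": 0, "wy": 0, "wz": 0}
    - {"dx": 0, "dy": 0, "dz": 0, "wx": 0, "wy": 0, "wz": 0}
    - {"dx": 0, "dy": 0, "dz": 0, "wx": 0, "wy": 0, "wz": 0}
    - {"dx": 0, "dy": 0, "dz": 0, "wx": 0, "wy": 0, "wz": 0}
    - {"dx": 0, "dy": 0, "dz": 0, "wx": 0, "wy": 0, "wz": 0}
  grip: 30

```text
clock: 35.8
position: [536.9, -169.1, 64.1]
tcp_rot: [0.171, 0.985, -0.0, 0.0]
wrist_force: [-1.3, -1.5, 5.6]
opening: 0.447
grasp_force: 59.5
```

```bash
cat >> h.py <<'E'
def ang(f):
    "world heading of the mark, by hub-centred direction, from a saved picture"
    import pickle
    o,im=pickle.load(open(f,'rb'));g=cv2.cvtColor(im,cv2.COLOR_RGB2HSV)
    return o,im
E
python3 -c "
from h import *
import pickle
tm('pics/w13.pkl')
ims=[pickle.load(open('pics/w%d.pkl'%i,'rb'))[1][230:310,200:300,::-1] for i in(10,12,13)]
cv2.imwrite('pics/c13.png',cv2.resize(np.hstack(ims),(798,213),interpolation=cv2.INTER_CUBIC))"
```

```text
clock 35.85 pos [ 536.9 -169.1   64.1] head 70.4 q7 [ 0.28  0.68 -0.11  1.89  0.13  0.58  1.31] F [-0.8 -2.1  4.9] open 38.2 
 d [ 0.0002  0.0003 -0.    ] w [-0.0002  0.0002  0.    ]
[([211, 192, 16, 43, 466], [216.9, 210.6]), ([272, 192, 16, 43, 455], [281.4, 211.0]), ([211, 269, 77, 61, 2406], [248.2, 308.3])]
0.6513115167617798 (303, 3) ref (236,245)
```

View pics/c13.png

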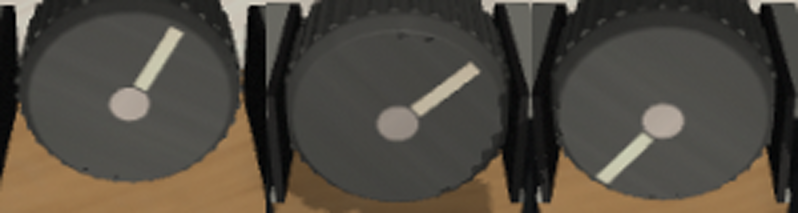

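The crops show the mark rotated as expected, with no slip at the regrip. About 183° remain, which makes 370° from the eased position. The drop lay 0 to 20° before that position, so this centres on one full turn.

Call:
jog_arm:
  series:
    - {"dx": 0, "dy": 0, "dz": 0.0002, "wx": 0, "wy": 0, "wz": 0.06}
    - {"dx": 0, "dy": 0, "dz": 0.0004, "wx": 0, "wy": 0, "wz": 0.12}
    - {"dx": 0, "dy": 0, "dz": 0.0006, "wx": 0, "wy": 0, "wz": 0.19}
    - {"dx": 0, "dy": 0, "dz": 0.0008, "wx": 0, "wy": 0, "wz": 0.25}
    - {"dx": 0, "dy": 0, "dz": 0.001, "wx": 0, "wy": 0, "wz": 0.31}
    - {"dx": 0, "dy": 0, "dz": 0.0012, "wx": 0, "wy": 0, "wz": 0.38}
    - {"dx": 0, "dy": 0, "dz": 0.0014, "wx": 0, "wy": 0, "wz": 0.44}
    - {"dx": 0, "dy": 0, "dz": 0.0016, "wx": 0, "wy": 0, "wz": 0.5}
    - {"dx": 0, "dy": 0, "dz": 0.0018, "wx": 0, "wy": 0, "wz": 0.56}
    - {"dx": 0, "dy": 0, "dz": 0.002, "wx": 0, "wy": 0, "wz": 0.625}

```text
clock: 37.1
position: [536.2, -169.5, 62.4]
tcp_rot: [0.737, 0.676, -0.001, 0.0]
wrist_force: [-5.2, -4.0, 4.1]
opening: 0.447
grasp_force: 59.7
```

Call:
jog_arm:
  series:
    - {"dx": 0, "dy": 0, "dz": 0.0002, "wx": 0, "wy": 0, "wz": 0.06}
    - {"dx": 0, "dy": 0, "dz": 0.0004, "wx": 0, "wy": 0, "wz": 0.12}
    - {"dx": 0, "dy": 0, "dz": 0.0006, "wx": 0, "wy": 0, "wz": 0.19}
    - {"dx": 0, "dy": 0, "dz": 0.0008, "wx": 0, "wy": 0, "wz": 0.25}
    - {"dx": 0, "dy": 0, "dz": 0.001, "wx": 0, "wy": 0, "wz": 0.31}
    - {"dx": 0, "dy": 0, "dz": 0.0012, "wx": 0, "wy": 0, "wz": 0.38}
    - {"dx": 0, "dy": 0, "dz": 0.0014, "wx": 0, "wy": 0, "wz": 0.44}
    - {"dx": 0, "dy": 0, "dz": 0.0016, "wx": 0, "wy": 0, "wz": 0.5}
    - {"dx": 0, "dy": 0, "dz": 0.0018, "wx": 0, "wy": 0, "wz": 0.56}
    - {"dx": 0, "dy": 0, "dz": 0.002, "wx": 0, "wy": 0, "wz": 0.625}

```text
clock: 38.35
position: [535.6, -169.0, 60.7]
tcp_rot: [0.996, 0.088, -0.001, -0.0]
wrist_force: [-10.5, -1.0, 6.1]
opening: 0.446
grasp_force: 59.9
```

```bash
python3 -c "
from h import *
plan((536.9,-168.9,60.1),-112.9)"
```

```text
clock 38.35 pos [ 535.6 -169.    60.7] head -79.9 q7 [-0.19  0.78  0.57  1.92 -0.68  0.65 -0.58] F [-10.5  -1.    6.1] open 38.1 
 d [0.0016 0.0001 0.0007] w [1.00e-04 8.00e-04 2.75e-01]
```

Call:
jog_arm:
  series:
    - {"dx": 0, "dy": 0, "dz": 0.0002, "wx": 0, "wy": 0, "wz": 0.06}
    - {"dx": 0, "dy": 0, "dz": 0.0004, "wx": 0, "wy": 0, "wz": 0.12}
    - {"dx": 0, "dy": 0, "dz": 0.0006, "wx": 0, "wy": 0, "wz": 0.18}
    - {"dx": 0, "dy": 0, "dz": 0.0008, "wx": 0, "wy": 0, "wz": 0.23}
    - {"dx": 0, "dy": 0, "dz": 0.0009, "wx": 0, "wy": 0, "wz": 0.265}
    - {"dx": 0, "dy": 0, "dz": 0.0009, "wx": 0, "wy": 0, "wz": 0.265}
    - {"dx": 0, "dy": 0, "dz": 0.0009, "wx": 0, "wy": 0, "wz": 0.265}
    - {"dx": 0, "dy": 0, "dz": 0.0009, "wx": 0, "wy": 0, "wz": 0.265}
    - {"dx": 0, "dy": 0, "dz": 0.0009, "wx": 0, "wy": 0, "wz": 0.265}
    - {"dx": 0, "dy": 0, "dz": 0.0009, "wx": 0, "wy": 0, "wz": 0.265}

```text
clock: 39.6
position: [535.6, -168.7, 60.0]
tcp_rot: [0.983, -0.186, -0.001, -0.0]
wrist_force: [-10.0, 2.0, 7.0]
opening: 0.447
grasp_force: 60.0
```

```bash
python3 -c "
from h import *
import pickle
tm('pics/w14.pkl')
a,b=[pickle.load(open('pics/w%d.pkl'%i,'rb'))[1] for i in(13,14)]
s=imaging.get_image('scene')
o=np.zeros((384,512+384,3),np.uint8);o[:,:512]=s;o[:180,512:812]=a[190:370,100:400];o[190:370,512:812]=b[190:370,100:400]
cv2.imwrite('pics/f.png',cv2.resize(o[...,::-1],(800,343)))"
```

```text
clock 39.65 pos [ 535.6 -168.6   59.9] head -111.4 q7 [-0.27  0.84  0.71  1.92 -0.83  0.71 -1.  ] F [-10.2   1.5   6.9] open 38.2 
 d [ 0.0014 -0.0003 -0.    ] w [ 0.0001  0.0009 -0.    ]
[([211, 192, 77, 44, 1452], [248.7, 206.0]), ([224, 270, 33, 29, 281], [242.4, 282.1]), ([222, 302, 48, 23, 526], [244.2, 314.4])]
0.6431260108947754 (400, 329) ref (236,245)
```

View pics/f.png

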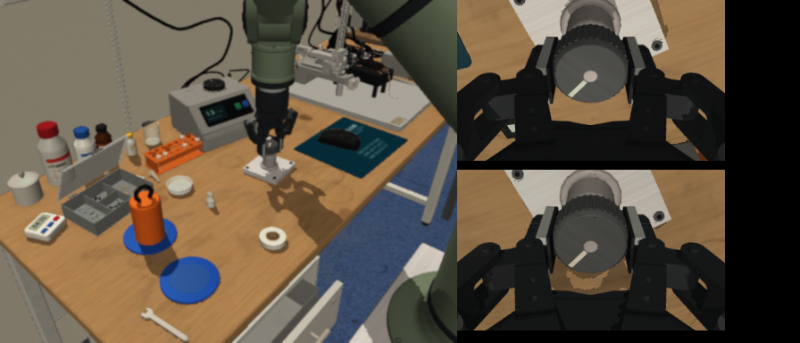

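The cover stands on the farther mat and nothing loose has moved. The mark sits the same in the jaws before and after the last turn, so it didn't slip: about 368° forward from the eased position, with the head still gripped. Handing in.

```bash
python3 -c "
from station import ticket
print(ticket.close_job())"
```

```text
the job is handed in; nothing more can be done
None
```

The job is handed in at about 40 s: the cover stands on the farther blue mat, and the thumbscrew, after dropping into its thread 125–146° backward, was turned about one full turn forward (348–369° from the drop) and is still gripped.

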